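# Hang the dipping basket and crack open the pickling tank

## Robot

A 6-joint arm with a two-finger parallel gripper is mounted at the origin on the work surface. World frame = base frame: x ahead of the robot, y to its left, z up, the work surface at z = 0. Lengths are in mm, angles in rad, forces in N, time in s.
With the tool pointing down it reaches from about 300 to 850 mm from the base axis. Payload 5.4 kg.
Tool frame: the origin (TCP) lies midway between the tips of the shut fingers; the grasp point (between the pads) lies 19 mm behind it; z points along the fingers, y is the line along which they close (so a half turn about z gives the same grasp; the last joint's range is limited). The gripper opens to 85 mm and grips with 20 to 120 N. Pads are 22 mm wide; open, the fingers measure 114 mm over their backs; the gripper's body (76 mm by 85 mm) begins 54 mm behind the grasp point. The pads swing forward as they close: fully open they stand 13 mm farther back than shut.
Start: joints at [-1.433, 0.158, 1.597, -0, 1.386, -0.21], TCP at [195.953, -540.563, 231.299] pointing down, gripper open.
Joint ranges: [-2.91, 2.91], [-0.94, 2.29], [0.18, 2.7], [-1.29, 4.43], [0.17, 2.64], [-3, 3]. Speed limits (rad/s): [2.57, 2.57, 3.14, 3.14, 3.14, 3.14].

## Interface

Orientations are given as a rotation vector (axis times angle).
In Python, from station import env gives the robot as it stands.
- The arm moves only by the tool arm_command, never from a script. Its argument "series" is a list of rows, each a list of 3 entries, a list of its own where there are three numbers: the shift along the tool's x, y, z in m, then the turn, a rotation vector about the tool's x, y, z in degrees, then the opening, from 0 (shut) to 1 (fully open). In form: [[[dx, dy, dz], [wx, wy, wz], gripper], ...]. A call has 1 to 12 rows; each row shifts and turns the commanded pose from where the row before left it, along the tool's axes as they then stand; what a row does not reach is not made up. A row lasts 1/10 s, in which the tool goes at most 50 mm and 8.59 degrees, less where a joint would pass 70% of its speed; a pose out of reach is approached as far as the arm can. A call is refused whole if a number of a shift passes 0.05 or a number of a turn 8.59, either way. A call with a gripper value outside its range is refused whole. The fingers move at their own pace and stop on an object; "squeeze" is the grip in N (left out, the last holds). Time passes only in rows, so rows that do not move let the fingers close. It gives the time, the measured TCP pose, the force, the opening and the grip force at its end, in the units of the state.
- env.observe(): the state, without advancing time (a new reading comes with each control period).
- env.grab_frame(name): name is "side" or "top" or "wrist"; returns (picture, depth): 420x560x3 uint8, blue, green, red; 420x560 float32, mm along the optical axis (not along the pixel's ray), 0 where there is no reading.
- env.get_calibration(name): a dict with "mtx" (3x3 intrinsics, pixels), "dist" ([k1, k2, p1, p2, k3] as OpenCV has them; the pictures are not rectified), "world_from_camera" (4x4, takes a point from camera to world coordinates). Camera axes: x right, y up, looking along -z (the intrinsics and any distortion apply to the point x, -y, -z); pixel columns grow to the right and rows downward; lengths in mm; the calibration is good to about 2 mm. A picture is of the moment at which its call begins: read the wrist's pose just before it. get_calibration takes no time and is no camera call; for the wrist camera it gives the pose at the moment of the call.
- env.finish_job(): hands the job in; it is judged then, once.
The state is a dict: "t": time; "joint_positions": joint angles; "dq": joint speeds; "joint_torque": joint torques, N m; "tcp_pos": TCP position; "tool_rot": TCP orientation; "ft_force": force on the tool from outside, world axes, zero at the start; "torque": the same for the moment, N m; "opening": finger opening in mm; "grip_force": force on a finger pad.
Only numpy, scipy, OpenCV 4.12 (cv2) and the standard library are available. Lean on these libraries where they do the work, as an engineer would, in place of code of your own. Each camera call takes 0.05 s, during which the arm holds its last target. There are 200 camera calls.

## Task

Get the pickling tank ready for unloading. First hang the empty dipping basket by its arched handle on the drip hook and let go of it; then grip the handle of the tank's hinged lid, break the lid free of its sticky gasket and hold it ajar at about 15 degrees so the vapour can vent, without letting it fly open (never past 30 degrees). Finish while still holding the lid there, with the basket still hanging, and leave everything else on the bench where it stands.

Things in the scene. Friction and masses are not known exactly. Their poses are not given: they have to be found in the camera images.
- basket: White plastic dipping basket, loose, 0.12 kg: round open cup 76 mm across, 48 mm high, with a peaked arch handle (7 mm bar) and a square grip tab on top, 152 mm high in all. Origin: centre of its underside; z up. The arch lies in its own y-z plane, legs at y = +-34 mm (62 mm clear between), peak underside at z = 111.5 mm: a hook passes through along the basket's x axis, either way round.
- basket_eye (a point): Underside of the arch's peak, where the hook bears: on the basket's axis, 111.5 mm above its underside.
- basket_tab (a point): Grip point in the square tab on top of the basket's handle: the tab is 14 x 14 mm (sides along the basket's x and y axes), from z = 116 to z = 152 mm above the underside; this point is on the axis at 136 mm.
- hook: Fixed steel drip hook: base 100 mm across, 12 mm high; post 16 mm thick, 200 mm high; a round arm 8 mm thick leaves the post along the stand's own -x, centreline at z = 180 mm, level to x = -98 mm, then turns up to its tip at x = -114 mm, z = 202 mm (its top 206 mm). Origin: centre of the base's underside; z up.
- hook_seat (a point): Top of the hook's level arm midway along it, 60 mm out from the post's axis and 184 mm above the bench: the place for the arch's peak to rest.
- tank: Fixed steel pickling tank, a box 200 mm (x) by 180 mm (y), 120 mm high, with a black control plate and small dial on its front (-x) face. Origin: centre of its underside; z up. A flat steel lid 200 x 180 x 8 mm covers it, hinged along its rear (+x) top edge; the front edge lifts.
- lid (a joint): Opening angle of the tank's lid in rad: 0 shut, stuck on its gasket; grows as the front edge lifts (stop at 1.6). The gasket grips until the upward pull at the handle peaks at about 12 to 18 N (lid's weight included), below 2 degrees, and has let go for good by 3 degrees; then only the lid's weight is left, about 2 N at the handle. A freed lid falls shut if let go.
- lid_handle (a point): Centre of the lid handle's bar: black round bar 10 mm thick, 90 mm long along the tank's y axis, on a post at each end, 45 mm above the lid's underside (32 mm clear under it), 35 mm behind the lid's front edge, 165 mm in front of the hinge line. Axes turn with the lid: x to the hinge, y along the bar, z out of the lid.
- lid_hinge (a point): Middle of the lid's hinge line, at the tank's rear top edge, 120 mm above the bench; the hinge line runs along the tank's y axis.
- mug: Bystander: white ceramic mug, 84 mm across, 85 mm high, upright. Origin: centre of its underside.
- jar: Bystander: amber glass jar with black cap, 56 mm across, 60 mm high, upright. Origin: centre of its underside.
- hammer: Bystander: small hammer lying on the bench, handle to its own -x. Origin: on its underside.
- brush: Bystander: bench brush lying on the bench, handle to its own -x. Origin: on its underside.
- mandrel: Bystander: tapered steel ring mandrel standing on its thick end, 26 mm across at the foot, 170 mm high. Origin: centre of its underside.
- squirt: Bystander: white plastic bottle with red cap, 60 mm across, 150 mm high, upright. Origin: centre of its underside.

How it is judged:
By the outcome, as a careful person would: the job done as asked, in the order asked, and still so for the second after the job is handed in, while the arm keeps its last pose, push and grip.
It also fails if it takes over 50 s, if anything falls off the work surface, if the arm or the gripper's body presses on something with over 40 N, if the wrist force passes 120 N, or if a joint passes its speed limit or range.

## Working session

There is one attempt and no reset: what is moved stays moved. The work goes in short steps, Python scripts to look and compute and a tool call to move; the robot and the scene stay as the last step left them, time stands still between calls to the robot, and variables do not carry over. Pictures are saved under pics/ and viewed, at most 10 in all, crops included, and the job is handed in when it is done.

Besides the shell and the picture viewer there is one more tool, called after "Emit:" as name([rows], argument=value, ...), one row to a line, values as JSON. arm_command: Moves the arm, as the interface text tells. Its arguments: {"type":"object","properties":{"series":{"type":"array","items":{"type":"array"}},"squeeze":{"type":"number"}},"required":["series"]}

```bash
mkdir -p pics; cat > h.py <<'E'
import numpy as np, cv2, pickle
from station import env
def grab(n):
    c=env.get_calibration(n); im,d=env.grab_frame(n); pickle.dump((c,im,d),open(f'{n}.pkl','wb')); return c,im,d
def load(n): return pickle.load(open(f'{n}.pkl','rb'))
def pts(c,d):
    K=np.array(c['mtx'],float); h,w=d.shape
    u,v=np.meshgrid(np.arange(w),np.arange(h))
    n=cv2.undistortPoints(np.stack([u,v],-1).reshape(-1,1,2).astype(float),K,np.array(c['dist'],float)).reshape(h,w,2)
    T=np.array(c['world_from_camera'])
    P=np.stack([n[...,0]*d,-n[...,1]*d,-d],-1)
    return P@T[:3,:3].T+T[:3,3]
E
python3 - <<'E'
from h import *
print(env.observe())
for n in ('top','side'):
    c,im,d=grab(n); cv2.imwrite(f'pics/{n}1.png',cv2.resize(im,(800,600),interpolation=cv2.INTER_CUBIC)); print(n,np.array(c['world_from_camera']).round(3).tolist())
E
```

```text
{'t': 0.0, 'joint_positions': array([-1.43309341e+00,  1.59070572e-01,  1.59829336e+00, -2.81769366e-05,
        1.38618905e+00, -2.10117324e-01]), 'dq': array([-0.0010409 , -0.0004436 ,  0.00077441,  0.00033706, -0.00046774,
        0.00093494]), 'joint_torque': array([-1.26632494e-03, -3.95999372e+01, -3.31431699e+01, -3.86348493e-04,
        8.36009713e-03, -5.37207058e-06]), 'tcp_pos': array([ 195.8631756 , -539.94743655,  230.27419911]), 'tool_rot': array([-3.09227206e+00, -5.43273738e-01, -6.79538407e-05]), 'ft_force': array([-0.60640209,  0.20563024, -0.87965569]), 'torque': array([-0.03910068,  0.02958862, -0.00578851]), 'grip_force': 0.0, 'opening': 85.49636777727717}
top [[-0.101, 0.972, -0.214, 214.576], [-0.995, -0.099, 0.018, 10.089], [-0.003, 0.214, 0.977, 1690.209], [0.0, 0.0, 0.0, 1.0]]
side [[-0.208, 0.522, -0.827, -537.434], [-0.978, -0.123, 0.169, 234.544], [-0.013, 0.844, 0.536, 858.709], [0.0, 0.0, 0.0, 1.0]]
```

View pics/top1.png

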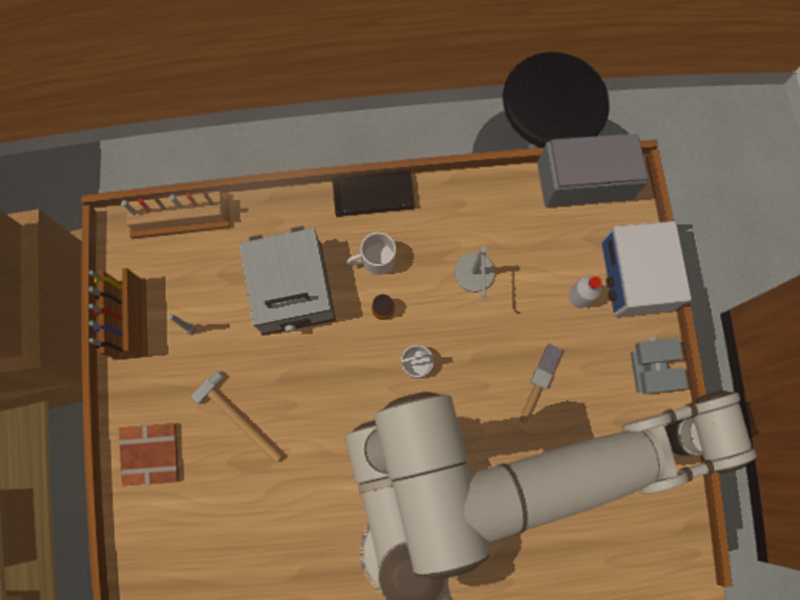

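View pics/side1.png

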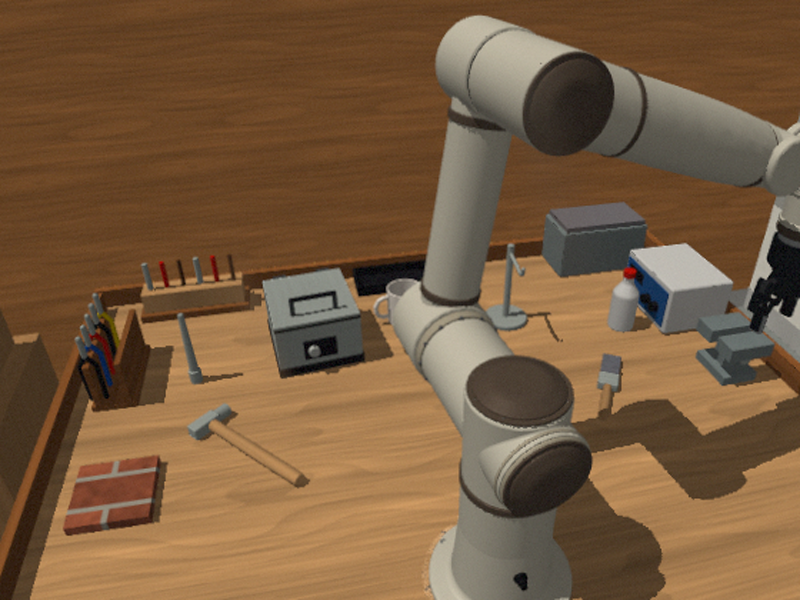

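The top view shows the basket at (418,362), the hook base at (474,272) with its arm toward the robot, ending near (484,298), and the tank at (287,280) with its handle bar at (288,300). The mug is at (378,252) and the jar at (382,306). The arm hides much of this in the side view.

```bash
python3 - <<'E'
from h import *
c,im,d=load('top'); P=pts(c,d); np.set_printoptions(precision=1,suppress=True)
s=0.7
def reg(u0,u1,v0,v1,zlo,zhi):
    a=P[int(v0*s):int(v1*s),int(u0*s):int(u1*s)].reshape(-1,3); return a[(a[:,2]>zlo)&(a[:,2]<zhi)]
def rect(a):
    r=cv2.minAreaRect(a[:,:2].astype(np.float32)); return r,len(a)
a=reg(390,445,335,390,15,200); print('basket all',a.min(0),a.max(0),rect(a))
for lo,hi in((30,52),(52,110),(112,160)):
    b=a[(a[:,2]>lo)&(a[:,2]<hi)]; print(lo,len(b),b.mean(0),rect(b)) if len(b) else 0
a=reg(450,520,235,315,5,230)
for lo,hi in((6,20),(165,192),(165,230),(192,230)):
    b=a[(a[:,2]>lo)&(a[:,2]<hi)]; print('hook',lo,len(b),b.mean(0),rect(b)) if len(b) else 0
    if lo==165: print(b[np.argsort(b[:,0])])
a=reg(230,340,220,340,100,220)
for lo,hi in((115,138),(155,185)):
    b=a[(a[:,2]>lo)&(a[:,2]<hi)]; print('tank',lo,len(b),b.mean(0),rect(b))
for n,r in dict(jar=(365,400,290,325),mug=(345,400,230,280),squirt=(565,605,270,310)).items():
    b=reg(*r,20,200); print(n,b.min(0),b.max(0))
o=[cv2.resize(im[y:y+75,x:x+100],(400,300),interpolation=cv2.INTER_CUBIC) for x,y in((243,215),(290,155),(150,155),(225,155))]
cv2.imwrite('pics/crop1.png',np.vstack([np.hstack(o[:2]),np.hstack(o[2:])]))
E
```

```text
basket all [ 402.5 -100.3   15.1] [474.8 -25.4 161.3] (((438.6178283691406, -63.101322174072266), (74.3235855102539, 72.07080841064453), 84.15669250488281), 195)
30 78 [446.2 -64.2  44.9] (((438.6990966796875, -63.30055618286133), (73.94373321533203, 71.8685302734375), 84.15669250488281), 78)
52 51 [438.6 -61.4  88.3] (((439.0792236328125, -62.67543029785156), (70.92525482177734, 61.15562438964844), 45.93885040283203), 51)
112 30 [437.  -61.1 141.3] (((436.81512451171875, -59.9727783203125), (15.387969017028809, 18.336139678955078), 33.6854248046875), 30)
hook 6 643 [ 645.9 -237.5   11.2] (((644.0077514648438, -255.23831176757812), (173.29071044921875, 202.22755432128906), 83.77948760986328), 643)
hook 165 86 [ 604.3 -223.5  183.7] (((599.8884887695312, -225.54197692871094), (13.172039031982422, 106.64462280273438), 86.69844818115234), 86)
[[ 546.9 -218.9  187.4]
 [ 547.5 -215.9  186.1]
 [ 549.9 -219.2  188.1]
 [ 552.7 -217.7  177.1]
 [ 552.8 -219.4  189.2]
 [ 553.3 -216.4  188.7]
 [ 557.  -220.5  185.1]
 [ 557.6 -217.5  183.6]
 [ 560.4 -221.   184.1]
 [ 562.5 -219.1  176.1]
 [ 563.7
[... 4616 characters left out ...]
2.7  191.9]
 [ 653.5 -224.7  201.9]
 [ 653.6 -231.4  199.4]
 [ 653.7 -228.2  200.1]
 [ 656.  -228.1  203.3]
 [ 656.6 -231.8  200.2]]
hook 192 30 [ 617.1 -225.6  200.9] (((595.094482421875, -222.5052032470703), (12.566902160644531, 124.49006652832031), 81.64083099365234), 30)
tank 115 3165 [656.6 223.9 128.4] (((660.5645141601562, 225.25848388671875), (212.9976043701172, 179.77186584472656), 6.297342300415039), 3165)
tank 155 99 [590.2 218.1 168.9] (((590.406982421875, 218.25364685058594), (10.470551490783691, 99.23463439941406), 5.0072245597839355), 99)
jar [552.6 -21.2  20.7] [605.3  31.5  68.7]
mug [666.5 -37.9  20.1] [751.9  78.7  99.7]
squirt [ 532.4 -508.8   21.8] [ 591.8 -449.9  156.6]
```

View pics/crop1.png

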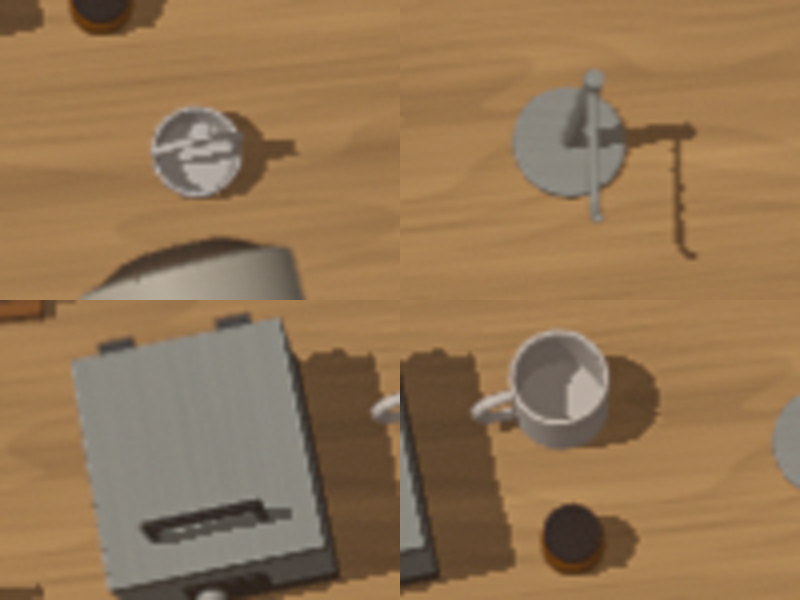

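The crops confirm the hook arm points to the robot and the lid handle lies across the tank. The basket's arch runs roughly left–right, and I'll fit its yaw along with the hook and tank lines.

```bash
python3 - <<'E'
from h import *
np.set_printoptions(precision=1,suppress=True)
c,im,d=load('top'); P=pts(c,d)
a=P[234:273,273:311].reshape(-1,3)
for lo,hi in((58,170),(75,170)):
    b=a[(a[:,2]>lo)]; b=b[b[:,2]<hi]
    vx,vy,x,y=cv2.fitLine(b[:,:2].astype(np.float32),cv2.DIST_HUBER,0,.01,.01).ravel(); print('arch yaw of x',np.degrees(np.arctan2(vy,vx)),x,y,len(b))
print(b[np.argsort(b[:,1])])
a=P[165:220,315:364].reshape(-1,3); b=a[(a[:,2]>172)&(a[:,2]<193)&(a[:,0]<640)&(a[:,0]>545)]
vx,vy,x,y=cv2.fitLine(b[:,:2].astype(np.float32),cv2.DIST_HUBER,0,.01,.01).ravel(); print('hook',np.degrees(np.arctan2(vy,vx)),x,y,y+(590-x)*vy/vx)
a=P[154:238,161:238].reshape(-1,3); b=a[(a[:,2]>155)&(a[:,2]<185)]
vx,vy,x,y=cv2.fitLine(b[:,:2].astype(np.float32),cv2.DIST_HUBER,0,.01,.01).ravel(); print('bar',np.degrees(np.arctan2(vy,vx)),b[:,0].min(),x,y)
t=P[154:238,161:238].reshape(-1,3);t=t[(t[:,2]>115)&(t[:,2]<140)]; print('lid z',np.median(t[:,2]))
g=P[250:270,150:200].reshape(-1,3);print('bench z',np.median(g[:,2]))
E
```

```text
arch yaw of x -85.87011 438.34036 -62.151993 75
arch yaw of x -85.721695 438.26535 -60.642582 70
[[442.8 -98.2  97. ]
 [439.7 -97.9  95.8]
 [440.7 -94.9  91. ]
 [438.  -94.9  86.6]
 [442.7 -94.7  99.7]
 [443.2 -91.6  98.8]
 [439.5 -91.  101.6]
 [444.6 -88.8  91.4]
 [439.2 -87.5 106.1]
 [440.8 -84.8  97. ]
 [443.2 -84.8 103.1]
 [443.4 -81.5 104.3]
 [440.3 -81.2 103.3]
 [444.1 -78.5 101.4]
 [439.7 -77.7 109.7]
 [437.3 -77.6 103.6]
 [443.  -74.7 111.5]
 [440.1 -74.5 109. ]
 [437.  -74.2 108.3]
 [436.8 -70.8 112.2]
 [437.7 -69.5 150.8]
 [433.4 -68.7 158.5]
 [432.9 -66.8 119.4]
 [443.3 -66.7 157.6]
 [440.8 -66.6 153.1]
 [437.5 -66.2 154.2]
 [434.7 -65.9 151.8]
 [432.1 -65.8 147.8]
 [444.9 -64.  148.7]
 [441.9 -63.7 147.5]
 [432.1 -63.3 127.5]
 [437.7 -63.  154.8]
 [435.2 -62.9 150.2]
 [431.9 -62.5 151.1]
 [442.1 -60.5 148.5]
 [443.5 -60.3 160.6]
 [439.1 -60.2 147.5]
 [431.9 -59.9 131.4]
 [434.7 -59.5 156.1]
 [432.4 -59.4 150. ]
 [444.3 -57.4 157.1]
 [441.9 -57.2 152.5]
 [432.4 -56.8 130.2]
 [438.4 -56.8 154.8]
 [432.6 -56.3 151. ]
 [434.3 -56.2 161.3]
 [441.5 -55.  113.3]
 [437.7 -54.5 117.2]
 [435.1 -54.4 112.9]
 [439.6 -51.8 106.5]
 [435.3 -51.1 113.9]
 [437.  -48.3 104. ]
 [438.1 -48.1 118.9]
 [440.  -45.3 108. ]
 [437.2 -45.  105.2]
 [440.5 -42.1 107.2]
 [437.7 -41.9 103.7]
 [435.  -41.6  99.9]
 [437.4 -38.5 108.1]
 [434.7 -38.3 104.6]
 [438.9 -35.5  99.6]
 [436.6 -35.4  93.1]
 [439.8 -32.4  95.8]
 [436.2 -32.   98.5]
 [433.  -31.7  97.6]
 [436.3 -28.7  99.9]
 [432.8 -28.6  77.8]
 [433.5 -28.5  96.3]
 [437.3 -25.6  95.4]
 [435.1 -25.4  87.8]]
hook -6.5398293 598.7976 -223.1387 -222.13014
bar -83.393814 581.0135074215864 589.9433 219.16669
lid z 128.46618357453258
bench z 0.37777408299848503
```

Emit:
arm_command([
  [[0,0,0],[0,0,7.85],0.6],
  [[0,0,0],[0,0,7.85],0.6],
  [[0.023,-0.038,0],[0,0,0],0.6],
  [[0.023,-0.038,0],[0,0,0],0.6],
  [[0.023,-0.038,0],[0,0,0],0.6],
  [[0.023,-0.038,0],[0,0,0],0.6],
  [[0.023,-0.038,0],[0,0,0],0.6],
  [[0.023,-0.038,0],[0,0,0],0.6],
  [[0.023,-0.038,0],[0,0,0],0.6],
  [[0.023,-0.038,0],[0,0,0],0.6],
  [[0.023,-0.038,0],[0,0,0],0.6],
  [[0.023,-0.038,0],[0,0,0],0.6],
])

```text
t: 1.3
tcp_pos: [397.6, -142.8, 231.1]
tool_rot: [-3.139, -0.115, -0.0]
ft_force: [0.6, 0.4, 0.0]
opening: 51.3
grip_force: 0.0
```

Emit:
arm_command([
  [[0.023,-0.038,0],[0,0,0],0.6],
  [[0.0237,-0.0415,0],[0,0,0],0.6],
  [[0,0,0],[0,0,0],0.6],
  [[0,0,0],[0,0,0],0.6],
  [[0,0,0],[0,0,0],0.6],
])

```text
t: 1.8
tcp_pos: [437.6, -62.6, 231.0]
tool_rot: [3.139, 0.114, -0.001]
ft_force: [0.3, -0.2, 0.0]
opening: 50.9
grip_force: 0.0
```

```bash
python3 - <<'E'
from h import *
np.set_printoptions(precision=1,suppress=True)
s=env.observe();print(s['t'],s['tcp_pos'],s['tool_rot']*57.3,s['ft_force'],s['opening'])
c,im,d=grab('wrist'); cv2.imwrite('pics/w1.png',im)
P=pts(c,d);a=P.reshape(-1,3);dd=d.ravel()
for lo,hi in((140,158),(35,158)):
    m=(dd>0)&(a[:,2]>lo)&(a[:,2]<hi)&(np.hypot(a[:,0]-438,a[:,1]+62)<50);b=a[m]
    print(len(b),b.min(0),b.max(0),cv2.minAreaRect(b[:,:2].astype(np.float32)) if len(b) else 0)
E
```

```text
1.8 [437.6 -62.6 231. ] [179.9   6.6  -0.1] [ 0.3 -0.2  0. ] 50.92883037084011
490 [433.  -70.5 140.3] [447.3 -56.1 154.1] ((440.2001647949219, -63.28897476196289), (13.631531715393066, 13.801804542541504), 4.137577533721924)
2288 [ 403.4 -100.7   35. ] [477.1 -25.3 154.1] ((440.88800048828125, -63.00870895385742), (72.48766326904297, 75.54792022705078), 5.670193672180176)
```

View pics/w1.png

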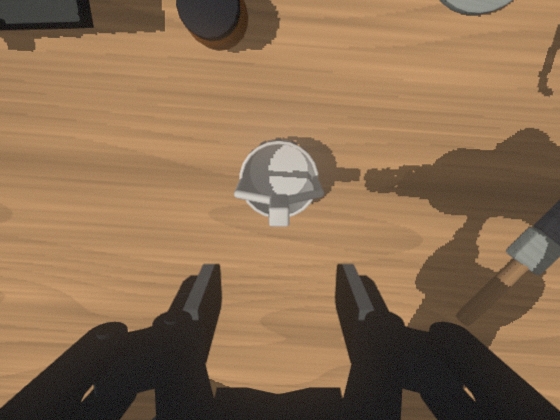

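The basket tab is at (279,217), centred between the fingers with the arch square to them. It measures (440,-63) with yaw 4°, so I'll descend and grip.

Emit:
arm_command([
  [[0.001,0,0.02],[0,0,0],0.6],
  [[0.001,0.0005,0.025],[0,0,0],0.6],
  [[0,0,0.025],[0,0,0],0.6],
  [[0,0,0.025],[0,0,0],0.6],
  [[0,0,0.017],[0,0,0],0.6],
  [[0,0,0],[0,0,0],0.6],
  [[0,0,0],[0,0,0],0],
  [[0,0,0],[0,0,0],0],
  [[0,0,0],[0,0,0],0],
  [[0,0,0],[0,0,0],0],
  [[0,0,0],[0,0,0],0],
  [[0,0,0],[0,0,0],0],
], squeeze=45)

```text
t: 3.05
tcp_pos: [441.1, -62.9, 120.8]
tool_rot: [3.138, 0.116, 0.004]
ft_force: [-0.2, -0.6, 6.0]
opening: 13.0
grip_force: 44.9
```

Emit:
arm_command([
  [[0,0,-0.01],[0,0,0],0],
  [[0,0,-0.02],[0,0,0],0],
  [[0,0,-0.025],[0,0,0],0],
  [[0,0,-0.025],[0,0,0],0],
  [[0,0,-0.02],[0,0,0],0],
  [[0,0,-0.012],[0,0,5.3],0],
  [[0.0,0.0,0],[0,0,5.3],0],
  [[0.0132,0.0282,0],[0,0,0],0],
  [[0.0132,0.0282,0],[0,0,0],0],
  [[0.0132,0.0282,0],[0,0,0],0],
  [[0.0132,0.0282,0],[0,0,0],0],
  [[0.0132,0.0282,0],[0,0,0],0],
])

```text
t: 4.25
tcp_pos: [490.0, -210.6, 231.4]
tool_rot: [-3.136, 0.174, 0.001]
ft_force: [0.2, 1.1, -0.6]
opening: 13.3
grip_force: 44.2
```

Emit:
arm_command([
  [[0,0,0],[0,0,0],0],
  [[0,0,0],[0,0,0],0],
])

```text
t: 4.45
tcp_pos: [489.7, -209.6, 231.1]
tool_rot: [-3.136, 0.176, 0.002]
ft_force: [0.5, 0.3, -1.6]
opening: 13.4
grip_force: 44.3
```

```bash
python3 - <<'E'
from h import *
np.set_printoptions(precision=1,suppress=True)
s=env.observe();print(s['t'],s['tcp_pos'],s['tool_rot']*57.3,s['ft_force'],s['opening'])
c,im,d=grab('wrist'); P=pts(c,d)
c2,i2,d2=grab('side'); 
cv2.imwrite('pics/w2.png',np.hstack([cv2.resize(im,(400,300)),cv2.resize(i2,(400,300))]))
a=P.reshape(-1,3); 
for lo,hi in((172,193),(194,212)):
    b=a[(d.ravel()>0)&(a[:,2]>lo)&(a[:,2]<hi)&(a[:,0]>530)&(a[:,0]<642)&(abs(a[:,1]+222)<22)]
    print(len(b))
    if len(b)>5:
        vx,vy,x,y=cv2.fitLine(b[:,:2].astype(np.float32),cv2.DIST_HUBER,0,.01,.01).ravel(); print(np.degrees(np.arctan2(vy,vx)),b.min(0),b.max(0),b.mean(0),y+(590-x)*vy/vx)
E
```

```text
4.45 [ 489.7 -209.6  231.1] [-179.7   10.1    0.1] [ 0.5  0.3 -1.6] 13.3907344761942
2493
-6.208928 [ 540.4 -229.1  179.4] [ 612.3 -213.3  193. ] [ 578.3 -221.6  184.2] -222.89182
341
-7.697787 [ 533.  -221.4  194. ] [ 543.2 -213.   207.4] [ 538.7 -217.2  202.6] -224.03474
```

View pics/w2.png

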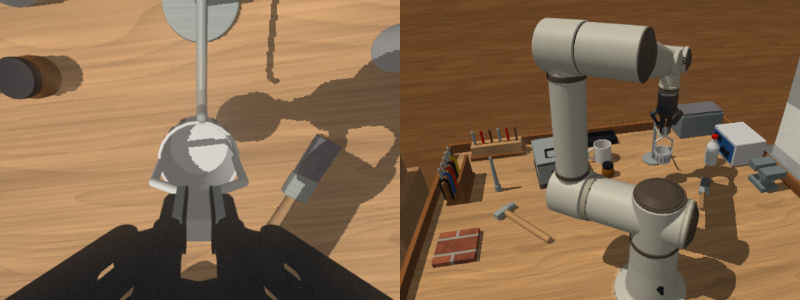

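The wrist image shows the hook arm at column 201 against the arch centre at about 199, so I'll shift 2 mm sideways. The basket hangs level and high enough, so I'll thread it on.

Emit:
arm_command([
  [[0.008,0.001,0],[0,0,0],0],
  [[0.012,0.001,0],[0,0,0],0],
  [[0.015,0,0],[0,0,0],0],
  [[0.015,0,0],[0,0,0],0],
  [[0.015,0,0],[0,0,0],0],
  [[0.015,0,0],[0,0,0],0],
  [[0.012,0,0],[0,0,0],0],
  [[0.009,0,0],[0,0,0],0],
  [[0,0,0],[0,0,0],0],
  [[0,0,0],[0,0,0],0],
])

```text
t: 5.55
tcp_pos: [590.0, -222.5, 231.2]
tool_rot: [-3.137, 0.174, 0.001]
ft_force: [0.0, -0.1, -1.1]
opening: 13.3
grip_force: 44.3
```

Emit:
arm_command([
  [[0,0,0.008],[0,0,0],0],
  [[0,0,0.008],[0,0,0],0],
  [[0,0,0.007],[0,0,0],0],
  [[0,0,0.005],[0,0,0],0],
  [[0,0,0],[0,0,0],0],
  [[0,0,0],[0,0,0],0],
])

```text
t: 6.15
tcp_pos: [590.1, -223.0, 203.2]
tool_rot: [-3.137, 0.175, 0.0]
ft_force: [-0.3, 0.2, 0.3]
opening: 13.1
grip_force: 44.3
```

```bash
python3 - <<'E'
from h import *
np.set_printoptions(precision=1,suppress=True)
s=env.observe();print(s['t'],s['tcp_pos'],s['tool_rot']*57.3,s['ft_force'],s['opening'])
c,im,d=grab('wrist')
c2,i2,d2=grab('side'); 
cv2.imwrite('pics/w3.png',np.hstack([cv2.resize(im,(400,300)),cv2.resize(i2[80:186,260:400],(400,300),interpolation=cv2.INTER_CUBIC)]))
E
```

```text
6.15 [ 590.1 -223.   203.2] [-179.7   10.     0. ] [-0.3  0.2  0.3] 13.07696257204512
```

View pics/w3.png

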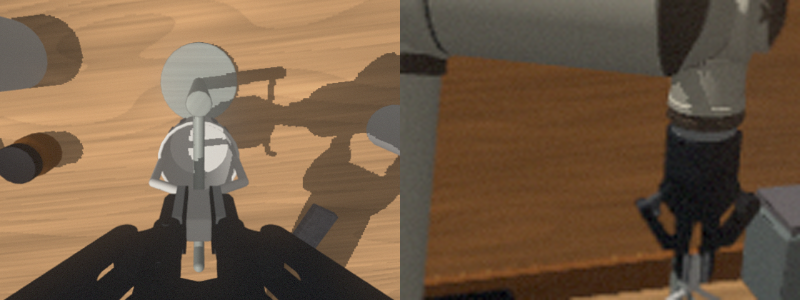

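The hook arm passes through the arch, with its tip visible behind the fingers at (198,262). Now I'll lower slowly until it makes contact.

Emit:
arm_command([
  [[0,0,0.004],[0,0,0],0],
  [[0,0,0.003],[0,0,0],0],
  [[0,0,0.002],[0,0,0],0],
  [[0,0,0],[0,0,0],0],
  [[0,0,0],[0,0,0],0],
])

```text
t: 6.75
tcp_pos: [590.1, -223.0, 194.5]
tool_rot: [3.137, -0.175, -0.0]
ft_force: [-1.3, 0.2, 1.3]
opening: 13.3
grip_force: 44.8
```

Emit:
arm_command([
  [[0,0,0.001],[0,0,0],0],
  [[0,0,0.001],[0,0,0],0],
  [[0,0,0],[0,0,0],0],
  [[0,0,0],[0,0,0],0],
])

```text
t: 7.15
tcp_pos: [590.3, -223.1, 194.2]
tool_rot: [3.136, -0.174, 0.001]
ft_force: [-4.4, 2.0, 7.6]
opening: 13.4
grip_force: 45.8
```

Emit:
arm_command([
  [[0,0,-0.0015],[0,0,0],0],
  [[0,0,0],[0,0,0],0],
  [[0,0,0],[0,0,0],0.25],
  [[0,0,0],[0,0,0],0.3],
  [[0,0,0],[0,0,0],0.4],
  [[0,0,0],[0,0,0],0.5],
  [[0,0,0],[0,0,0],0.5],
  [[0,0,0],[0,0,0],0.5],
  [[0,0,0],[0,0,0],0.5],
])

```text
t: 8.05
tcp_pos: [590.2, -222.9, 193.8]
tool_rot: [-3.137, 0.175, -0.0]
ft_force: [0.3, -0.4, -0.6]
opening: 42.8
grip_force: 0.0
```

Emit:
arm_command([
  [[0,0,-0.01],[0,0,0],0.5],
  [[0,0,-0.02],[0,0,0],0.5],
  [[0,0,-0.025],[0,0,0],0.5],
  [[0,0,-0.025],[0,0,0],0.5],
  [[0,0,-0.01],[0,0,0],0.5],
  [[0,0,0],[0,0,0],0.5],
  [[0,0,0],[0,0,0],0.5],
])

```text
t: 8.75
tcp_pos: [589.8, -222.7, 282.8]
tool_rot: [-3.136, 0.175, 0.002]
ft_force: [-0.1, -0.4, -0.7]
opening: 42.7
grip_force: 0.0
```

```bash
python3 - <<'E'
from h import *
np.set_printoptions(precision=1,suppress=True)
s=env.observe();print(s['t'],s['tcp_pos'],s['tool_rot']*57.3,s['joint_positions'],s['ft_force'],s['opening'])
c,im,d=grab('wrist'); P=pts(c,d); a=P.reshape(-1,3)
b=a[(d.ravel()>0)&(a[:,2]>209)&(a[:,2]<235)&(abs(a[:,0]-590)<25)&(abs(a[:,1]+223)<25)]
print(len(b),b.min(0),b.max(0),b.mean(0))
cv2.imwrite('pics/w4.png',im)
E
```

```text
8.75 [ 589.8 -222.7  282.8] [-179.7   10.     0.1] [-0.6  0.3  1.4  0.   1.5  1.1] [-0.1 -0.4 -0.7] 42.68310571317344
663 [ 581.9 -231.2  209. ] [ 597.3 -215.9  227.9] [ 591.3 -223.9  223.5]
```

View pics/w4.png

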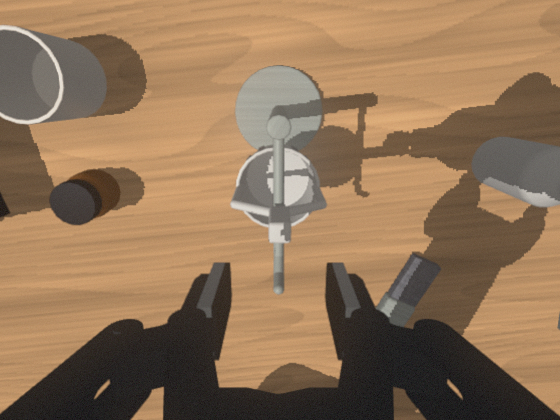

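The basket hangs at the seat, with the tab at (280,228) and the arch over the hook arm and square to it. Next I'll turn the tool 103° and go to the lid handle.

Emit:
arm_command([
  [[0,0,0],[0,0,-8.5],0.6],
  [[0,0,0],[0,0,-8.5],0.6],
  [[0,0,0],[0,0,-8.5],0.6],
  [[0,0,0],[0,0,-8.5],0.6],
  [[0,0,0],[0,0,-8.5],0.6],
  [[0,0,0],[0,0,-8.5],0.6],
  [[0,0,0],[0,0,-8.5],0.6],
  [[0,0,0],[0,0,-8.5],0.6],
  [[0,0,0],[0,0,-8.5],0.6],
  [[0,0,0],[0,0,-8.5],0.6],
  [[0,0,0],[0,0,-8.5],0.6],
  [[0,0,0],[0,0,-8.5],0.6],
])

```text
t: 10.0
tcp_pos: [589.4, -222.5, 281.7]
tool_rot: [-2.1, -2.332, 0.001]
ft_force: [-0.3, -0.4, -0.3]
opening: 51.2
grip_force: 0.0
```

Emit:
arm_command([
  [[0.015,0.0016,0],[0,0,-0.8],0.6],
  [[0.035,0.0039,0],[0,0,0],0.6],
  [[0.042,0.0046,0],[0,0,0],0.6],
  [[0.042,0.0046,0],[0,0,0],0.6],
  [[0.042,0.0046,0],[0,0,0],0.6],
  [[0.042,0.0046,0],[0,0,0],0.6],
  [[0.042,0.0046,0],[0,0,0],0.6],
  [[0.042,0.0046,0],[0,0,0],0.6],
  [[0.042,0.0046,0],[0,0,0],0.6],
  [[0.042,0.0046,0],[0,0,0],0.6],
  [[0.035,0.0039,0],[0,0,0],0.6],
  [[0.018,0.002,0],[0,0,0],0.6],
])

```text
t: 11.2
tcp_pos: [587.5, 222.3, 282.6]
tool_rot: [-2.092, -2.341, 0.002]
ft_force: [0.3, -0.6, -0.7]
opening: 51.4
grip_force: 0.0
```

Emit:
arm_command([
  [[0,0,0],[0,0,0],0.6],
  [[0,0,0],[0,0,0],0.6],
  [[0,0,0],[0,0,0],0.6],
])

```text
t: 11.5
tcp_pos: [589.2, 217.4, 283.6]
tool_rot: [2.096, 2.34, -0.001]
ft_force: [-0.2, -0.2, 0.8]
opening: 51.2
grip_force: 0.0
```

```bash
python3 - <<'E'
from h import *
from scipy.spatial.transform import Rotation as R
np.set_printoptions(precision=2,suppress=True)
s=env.observe();print(s['t'],s['tcp_pos'],s['joint_positions'],s['ft_force'],s['opening'])
M=R.from_rotvec(s['tool_rot']).as_matrix(); print(M)
c,im,d=grab('wrist'); P=pts(c,d); a=P.reshape(-1,3)
b=a[(d.ravel()>0)&(a[:,2]>158)&(a[:,2]<175)&(abs(a[:,0]-590)<40)&(abs(a[:,1]-219)<70)]
r=cv2.minAreaRect(b[:,:2].astype(np.float32)); print(len(b),b.max(0),b.mean(0),r)
b=b.mean(0); print('tool shift',M.T@(np.array([*r[0],165])-s['tcp_pos']))
l=a[(d.ravel()>0)&(a[:,2]>115)&(a[:,2]<136)]; print('lid z',np.median(l[:,2]))
cv2.imwrite('pics/w5.png',im)
E
```

```text
11.5 [589.19 217.39 283.55] [ 0.16  0.27  1.37 -0.    1.51  0.05] [-0.16 -0.23  0.78] 51.203633614324744
[[-0.11  0.99 -0.  ]
 [ 0.99  0.11 -0.  ]
 [-0.   -0.   -1.  ]]
1670 [600.8  266.98 172.67] [590.55 221.44 169.21] ((590.926025390625, 217.82424926757812), (10.611530303955078, 98.56159973144531), 6.103370189666748)
tool shift [  0.31   1.84 118.55]
lid z 128.49056789601062
```

View pics/w5.png

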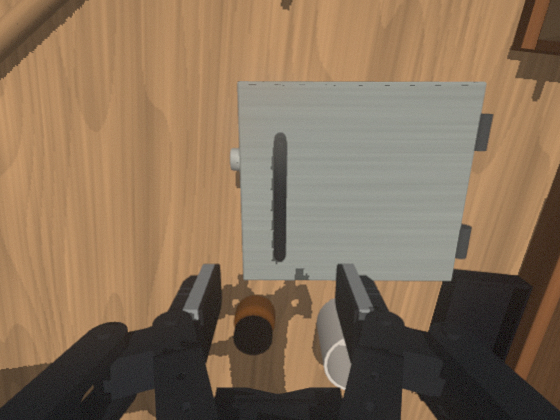

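The bar is the dark vertical strip at columns 275–287, rows 133–262, parallel to the pads. It measures about 2 mm off along the closing axis, so I'll descend and grip.

Emit:
arm_command([
  [[0,0.0018,0.02],[0,0,0],0.6],
  [[0,0,0.03],[0,0,0],0.6],
  [[0,0,0.03],[0,0,0],0.6],
  [[0,0,0.03],[0,0,0],0.6],
  [[0,0,0.02],[0,0,0],0.6],
  [[0,0,0.0065],[0,0,0],0.6],
  [[0,0,0],[0,0,0],0.6],
  [[0,0,0],[0,0,0],0.6],
], squeeze=90)

```text
t: 12.35
tcp_pos: [591.9, 218.6, 148.9]
tool_rot: [2.093, 2.34, 0.003]
ft_force: [0.2, -0.7, 0.7]
opening: 51.2
grip_force: 0.0
```

Emit:
arm_command([
  [[0,0,0],[0,0,0],0.3],
  [[0,0,0],[0,0,0],0],
  [[0,0,0],[0,0,0],0],
  [[0,0,0],[0,0,0],0],
  [[0,0,0],[0,0,0],0],
  [[0,0,0],[0,0,0],0],
  [[0,0,0],[0,0,0],0],
])

```text
t: 13.05
tcp_pos: [590.3, 218.9, 148.4]
tool_rot: [-2.093, -2.342, 0.002]
ft_force: [-5.7, -1.4, 5.4]
opening: 7.2
grip_force: 88.0
```

Emit:
arm_command([
  [[0,0.0002,-0.0012],[0.4,0,0],0],
  [[0,0.0002,-0.0012],[0.4,0,0],0],
  [[0,0.0002,-0.0012],[0.4,0,0],0],
  [[0,0,0],[0,0,0],0],
  [[0,0,0],[0,0,0],0],
])

```text
t: 13.55
tcp_pos: [590.2, 218.9, 149.5]
tool_rot: [-2.082, -2.33, 0.029]
ft_force: [-4.2, -0.2, -4.1]
opening: 7.4
grip_force: 88.0
```

Emit:
arm_command([
  [[0,0.0002,-0.0012],[0.4,0,0],0],
  [[0,0.0002,-0.0012],[0.4,0,0],0],
  [[0,0.0002,-0.0012],[0.4,0,0],0],
  [[0,0,0],[0,0,0],0],
  [[0,0,0],[0,0,0],0],
])

```text
t: 14.05
tcp_pos: [591.5, 219.0, 154.9]
tool_rot: [-2.073, -2.32, 0.052]
ft_force: [-6.9, -1.2, -4.5]
opening: 6.6
grip_force: 88.8
```

Emit:
arm_command([
  [[0,0.0003,-0.0018],[0.6,0,0],0],
  [[0,0.0003,-0.0018],[0.6,0,0],0],
  [[0,0.0003,-0.0018],[0.6,0,0],0],
  [[0,0.0003,-0.0018],[0.6,0,0],0],
  [[0,0.0003,-0.0018],[0.6,0,0],0],
  [[0,0.0003,-0.0018],[0.6,0,0],0],
  [[0,0,0],[0,0,0],0],
  [[0,0,0],[0,0,0],0],
])

```text
t: 14.85
tcp_pos: [595.0, 219.4, 167.5]
tool_rot: [-2.045, -2.289, 0.12]
ft_force: [-8.2, -1.0, 0.5]
opening: 6.8
grip_force: 89.2
```

```bash
cat > lid.py <<'E'
from h import *
from scipy.spatial.transform import Rotation as R
np.set_printoptions(precision=2,suppress=True)
s=env.observe();print(s['t'],s['tcp_pos'],s['ft_force'],s['opening'],s['grip_force'])
M=R.from_rotvec(s['tool_rot']).as_matrix(); print('tilt',np.degrees(np.arccos(-M[2,2])))
c,im,d=grab('wrist'); P=pts(c,d); th=np.radians(6.2); ex=np.array([np.cos(th),np.sin(th)]); ey=np.array([-ex[1],ex[0]])
q=P[...,:2]-[590.5,218]; u=q@ex; v=q@ey
m=(d>0)&(u>15)&(u<160)&(abs(v)<85)&(P[...,2]>122)&(P[...,2]<220)
k=np.polyfit(u[m],P[...,2][m],1)
for _ in range(3):
    mm=m&(abs(P[...,2]-np.polyval(k,u))<5); k=np.polyfit(u[mm],P[...,2][mm],1)
print('lid angle',-np.degrees(np.arctan(k[0])),mm.sum(),'z at hinge',np.polyval(k,165))
cv2.imwrite(f'pics/l{s["t"]:.0f}.png',im)
E
python3 lid.py; ls pics
```

```text
14.85 [594.98 219.38 167.54] [-8.23 -1.01  0.51] 6.799074653523455 89.17782068252563
tilt 5.9864818878927215
lid angle 6.638625984187372 66858 z at hinge 128.7069672305702
crop1.png
l15.png
side1.png
top1.png
w1.png
w2.png
w3.png
w4.png
w5.png
```

The gasket has let go and the lid follows the tool, at about 6.6°. Now on to 15°.

Emit:
arm_command([
  [[0,0.0002,-0.002],[0.7,0,0],0],
  [[0,0.0002,-0.002],[0.7,0,0],0],
  [[0,0.0002,-0.002],[0.7,0,0],0],
  [[0,0.0002,-0.002],[0.7,0,0],0],
  [[0,0.0003,-0.002],[0.7,0,0],0],
  [[0,0.0003,-0.002],[0.7,0,0],0],
  [[0,0.0003,-0.002],[0.7,0,0],0],
  [[0,0.0003,-0.002],[0.7,0,0],0],
  [[0,0.0003,-0.002],[0.7,0,0],0],
  [[0,0.0003,-0.002],[0.7,0,0],0],
  [[0,0.0003,-0.002],[0.7,0,0],0],
  [[0,0.0003,-0.002],[0.7,0,0],0],
])

```text
t: 16.1
tcp_pos: [602.3, 220.1, 188.4]
tool_rot: [-1.973, -2.208, 0.279]
ft_force: [-2.9, 0.2, -0.5]
opening: 6.7
grip_force: 89.1
```

Emit:
arm_command([
  [[0,0,0],[0,0,0],0],
  [[0,0,0],[0,0,0],0],
  [[0,0,0],[0,0,0],0],
  [[0,0,0],[0,0,0],0],
])

```text
t: 16.5
tcp_pos: [602.1, 220.1, 188.1]
tool_rot: [-1.974, -2.208, 0.278]
ft_force: [-2.0, -1.1, -0.7]
opening: 7.0
grip_force: 89.1
```

```bash
python3 lid.py; python3 - <<'E'
from h import *
c,im,d=grab('top'); c2,i2,d2=grab('side')
cv2.imwrite('pics/fin.png',np.hstack([cv2.resize(im,(400,300)),cv2.resize(i2,(400,300))]))
P=pts(c,d).reshape(-1,3); b=P[(P[:,2]>209)&(P[:,2]<235)&(abs(P[:,0]-590)<20)&(abs(P[:,1]+223)<20)]; print(len(b),b.mean(0) if len(b) else 0)
E
```

```text
16.5 [602.13 220.14 188.07] [-1.99 -1.11 -0.67] 7.01217510285484 89.0995717048645
tilt 14.355980107040732
lid angle 14.112917421941479 68722 z at hinge 128.94291723141538
28 [ 587.48619662 -222.36324866  224.61573327]
```

View pics/fin.png

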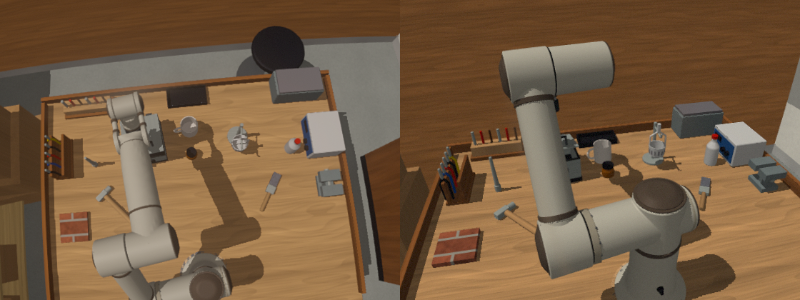

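The basket hangs on the hook, at (655,140) in the side view, and the bystanders stand where they were. The lid is at 14.1°, so I'll add about 0.9°, settle and hand in.

Emit:
arm_command([
  [[0,0.0002,-0.0013],[0.4,0,0],0],
  [[0,0.0002,-0.0013],[0.4,0,0],0],
  [[0,0,0],[0,0,0],0],
  [[0,0,0],[0,0,0],0],
  [[0,0,0],[0,0,0],0],
])

```text
t: 17.15
tcp_pos: [603.2, 220.3, 190.5]
tool_rot: [-1.967, -2.2, 0.293]
ft_force: [-0.1, -1.0, -3.3]
opening: 7.0
grip_force: 88.9
```

```bash
python3 lid.py; python3 -c "
from station import env
print(env.finish_job())"
```

```text
17.15 [603.23 220.26 190.48] [-0.11 -1.   -3.26] 7.013574949562523 88.8749349117279
tilt 15.162599757250673
lid angle 14.998870225490133 69059 z at hinge 128.98256844537838
the job is handed in; nothing more can be done
None
```

I handed the job in at about 17 s: the basket is hanging free on the drip hook, the gripper is still holding the lid at a measured 15.0°, and the last camera views showed the other items in place.

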